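# Load the socket carousel and index it one click

### The arm

A 6-joint arm with a two-finger parallel gripper is mounted at the origin on a cart in front of the work surface, level with it; the furniture and walls round the work are solid. World frame = base frame: x ahead of the robot, y to its left, z up, the work surface at z = 0. Lengths are in mm, angles in rad, forces in N, time in s.
With the tool pointing down it reaches from about 400 to 925 mm from the base axis. Payload 12.5 kg.
Tool frame: the origin (TCP) lies on the mounting face of the last link; the fingertips stand 190 mm ahead of it and the grasp point (between the pads) lies 171 mm ahead of it (env.tcp_to_tips is the distance from the TCP to the fingertips, in mm); x points along the fingers, y is the direction in which the jaws open and shut, and the axes are right-handed (so a half turn about x gives the same grasp; the last joint's range is limited). The gripper opens to 95 mm and grips with 3 to 60 N. Pads are 20 mm wide; open, the fingers measure 119 mm over their backs; the gripper's body (75 mm by 180 mm) begins 59 mm behind the grasp point.
Start: joints at [1.083, 0.491, 1.559, -0, 1.092, -0.106], TCP at [232.846, 580.006, 404.761] pointing down, gripper open.
Joint ranges: [-3.1, 3.1], [-0.84, 2.19], [0.05, 2.79], [-1.13, 4.28], [0.06, 2.93], [-2.69, 2.69]. Speed limits (rad/s): [2.22, 2.22, 2.79, 3.14, 3.14, 3.14].

### API

Orientations are given as [roll, pitch, yaw] about the fixed x, y, z axes, in that order (R = Rz(yaw) Ry(pitch) Rx(roll)).
In Python, from cell import monitor, cams, job, env gives the robot as it stands. The module is installed in compiled form; this text tells all that it offers.
- The arm moves only by the tool apply_moves, never from a script. Its argument "series" is a list of rows, each a list of 3 entries, a list of its own where there are three numbers: the closure, from -1 (fully open) to 1 (shut), so that 0 is half open, then the shift along the tool's x, y, z in cm, then the turn about the tool's x in rad. A call has 1 to 20 rows; each row is the pose to reach, as a shift and turn from the pose commanded when the call began, along the tool's axes at that moment; what a row does not reach only later rows make up. A row lasts 1/8 s, in which the tool goes at most 62.5 mm and 10.7 degrees, less where a joint would pass 70% of its speed; a pose out of reach is approached as far as the arm can. A call with a gripper value outside its range is refused whole. The fingers move at their own pace and stop on an object; the grip force is fixed at half the most. Time passes only in rows, so rows that repeat a pose let the fingers close. It gives the time, the measured TCP pose, the force and the opening at its end, in the units of the state.
- monitor.state(): the state, without advancing time (a new reading comes with each control period).
- cams.read_camera(name): name is "side" or "top"; returns a dict with "image" (384x512x3 uint8, red, green, blue), "fx", "fy", "cx", "cy" (pixels), "k1" (the pictures are not rectified: a ray, as slopes to the right and down, at radius r is drawn at 1 + k1 r^2 times it, then the intrinsics apply), "position" and "orientation" of the camera in the world. Camera axes: x right, y down, z forward; pixel columns grow to the right and rows downward; lengths in mm; the calibration is good to about 2 mm. A picture is of the moment at which its call begins. There is no depth.
- job.job_done(): hands the job in, once; it reports no verdict.
The state is a dict: "t": time; "joints": joint angles; "qvel": joint speeds; "tau": joint torques, N m; "eef_pos": TCP position; "tcp_rot": TCP orientation; "ft_force": force on the tool from outside, world axes, zero at the start; "moment": the same for the moment, N m; "opening": opening from 0.0 (shut) to 1.0 (fully open).
Only numpy, scipy, OpenCV 4.12 (cv2) and the standard library are available. Lean on these libraries where they do the work, as an engineer would, in place of code of your own. Each camera call takes 0.05 s, during which the arm holds its last target. There are 200 camera calls.

### The job

Stand the loose socket with the yellow sleeve upright in the empty pocket of the socket carousel that is at the green pointer. Then turn the carousel one click clockwise, as seen from above, so that the next empty pocket stops at the pointer, and let go. The two sockets already loaded stay standing in their pockets, and the plain steel socket stays where it is.

Things in the scene. Friction and masses are not known exactly. Their poses are not given: they have to be found in the camera images.
- yellow_socket_mid (a point): Deep socket with a bright yellow sleeve, standing loose on the grey mat (mat top at z = 0.07, on a plywood platform): the one to load. Stands upright on its flat end, 54 mm tall, 38 mm across (round); point at its centre, 27 mm above its underside, z axis up its length. About 0.25 kg.
- pocket (a point): The empty carousel pocket that is at the green pointer at the start (it moves with the tray): a round black cup, inner diameter 58 mm, outer 64 mm, wall 7 mm high. Point at the centre of its white floor, 24 mm above the mat; z up. The carousel is a grey disc 232 mm across with five such pockets, centres 80 mm from its axis; the pointer, 43 mm high, stands on the fixed base outside the rim.
- knob (a point): Grip point of the carousel's knob, on the tray's axis, 98 mm above the mat. The knob is a black bar 46 mm long, 14 mm thick, 34 mm high (78 to 112 mm above the mat) on a 20 mm steel shaft, fixed to the tray. Its long side always runs along the line from the axis to the point listed as pocket; this point's x axis runs along the bar, y across the 14 mm.
- turntable (a joint): Angle of the tray, rad: 0 at the start, growing as it turns clockwise seen from above (pocket to pocket 72 degrees = 1.257). It has a spring click (detent) at each multiple of 1.257, which resists by at most about 0.1 N m and pulls the tray to the nearest click; turn range is ample both ways.
- steel_socket_mid (a point): Plain bare steel socket without a sleeve, loose on the mat; does not belong in the carousel and must stay where it is. Stands upright on its flat end, 54 mm tall, 38 mm across (round); point at its centre, 27 mm above its underside, z axis up its length.
- blue_socket_mid (a point): Blue-sleeved socket already loaded in the pocket next to the pointer's, clockwise from it. Stands upright on its flat end, 54 mm tall, 38 mm across (round); point at its centre, 27 mm above its underside, z axis up its length.
- red_socket_mid (a point): Red-sleeved socket already loaded in the pocket after the blue one's, clockwise. Stands upright on its flat end, 54 mm tall, 38 mm across (round); point at its centre, 27 mm above its underside, z axis up its length.

How it is judged (in metres and radians):
On the way:
1. the yellow socket stands in the pocket at the pointer, the carousel not yet turned (horizontal distance between yellow_socket_mid and pocket below 0.014 m and z of yellow_socket_mid in the frame of pocket between 0.02 and 0.032 m and angle between yellow_socket_mid's own z axis and vertical below 0.17 rad and value of joint turntable between -0.2 and 0.2 rad), for 0.2 s.
At the end, for the whole second after the job is handed in: The carousel rests one click (72 degrees, within 10) clockwise of its start; the yellow socket stands upright (within 10 degrees) on the floor of the pocket that was at the pointer; the blue and red sockets still stand upright in their pockets; the steel socket stands within 30 mm of where it was (horizontal distance between yellow_socket_mid and pocket below 0.014 m and z of yellow_socket_mid in the frame of pocket between 0.02 and 0.032 m and angle between each of yellow_socket_mid, blue_socket_mid, red_socket_mid, steel_socket_mid's own z axis and vertical below 0.17 rad and value of joint turntable between 1.08164 and 1.43164 rad and velocity of joint turntable between -0.05 and 0.05 rad/s and z of each of blue_socket_mid, red_socket_mid in the frame of pocket below 0.032 m and horizontal distance between blue_socket_mid and knob between 0.065 and 0.095 m and horizontal distance between red_socket_mid and knob between 0.065 and 0.095 m and distance of steel_socket_mid from where it was at the start of the episode below 0.03 m); the robot touches nothing.
It fails at once if the carousel is turned beyond one click (more than 35 degrees past it) (value of joint turntable above 1.86664 rad).
It fails at once if the carousel is turned counter-clockwise by more than half a click (value of joint turntable below -0.63 rad).
It also fails if it takes over 48 s, if anything falls off the work surface, if the arm or the gripper's body presses on something with over 40 N, if the wrist force passes 120 N, or if a joint passes its speed limit or range.

## Working session

There is one attempt and no reset: what is moved stays moved. The work goes in short steps, Python scripts to look and compute and a tool call to move; the robot and the scene stay as the last step left them, time stands still between calls to the robot, and variables do not carry over. Pictures are saved under pics/ and viewed, about 8 in all and at most 12, crops included, and the job is handed in when it is done.

Besides the shell and the picture viewer there is one more tool, called by a JSON object that holds its "method" and its "body", one argument or row to a line. apply_moves: Moves the arm, as the interface text tells. Its arguments: {"type":"object","properties":{"series":{"type":"array"}},"required":["series"]}

```bash
mkdir -p pics
python3 - <<'E'
from cell import monitor,cams,env
import cv2,pickle
s=monitor.state();print({k:s[k] for k in('t','eef_pos','tcp_rot','opening','ft_force')})
for n in('top','side'):
    c=cams.read_camera(n);pickle.dump(c,open(n+'.pkl','wb'))
    print(n,{k:v for k,v in c.items() if k!='image'})
    cv2.imwrite(f'pics/{n}0.png',c['image'][:,:,::-1])
E
```

```text
{'t': 0.0, 'eef_pos': array([232.83212613, 579.96873684, 404.16085981]), 'tcp_rot': array([-1.68356093,  1.56967262, -2.06540881]), 'opening': 0.9994255851860101, 'ft_force': array([ 0.49646667,  0.37718688, -0.71683455])}
top {'fx': 365.3572356169184, 'fy': 365.3572356169184, 'cx': 253.67307719249595, 'cy': 186.9565679326314, 'k1': 0.010898452023678038, 'position': array([381.14426531, -80.17719257, 985.39583067]), 'orientation': array([-2.96116194e+00,  5.24228898e-04, -1.54928998e+00])}
side {'fx': 370.1534566621373, 'fy': 370.1534566621373, 'cx': 254.03651284071796, 'cy': 189.97879152283662, 'k1': 0.04209200386640001, 'position': array([370.28710033, 535.9444444 , 719.88469191]), 'orientation': array([-2.29527287,  0.02161044, -2.93000199])}
```

View pics/top0.png

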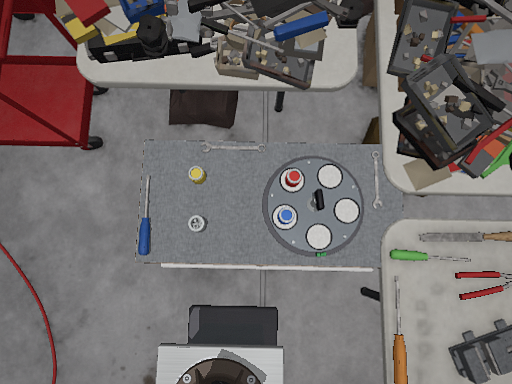

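View pics/side0.png

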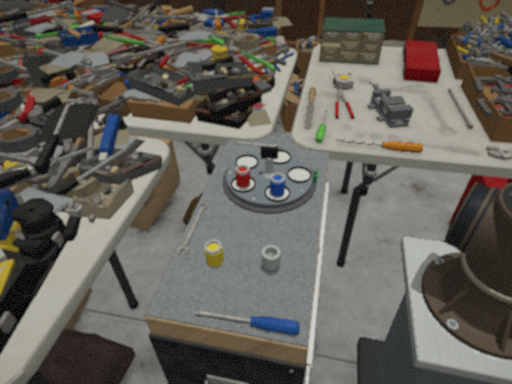

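The top view shows yellow at (197,174), steel at (197,224), the pointer pocket at (318,236), the green pointer at (320,254) and the knob at (319,200). In the side view, yellow is at (214,253) and the pocket at about (300,175).

```bash
cat > h.py <<'E'
import numpy as np,cv2,pickle
from scipy.spatial.transform import Rotation as R
def ray(c,p):
    K=np.array([[c['fx'],0,c['cx']],[0,c['fy'],c['cy']],[0,0,1]])
    q=cv2.undistortPoints(np.array([[p]],float),K,np.array([c['k1'],0,0,0]))[0,0]
    d=R.from_euler('xyz',c['orientation']).apply([q[0],q[1],1]);return c['position'],d/np.linalg.norm(d)
def plane(c,p,z):
    o,d=ray(c,p);return o+d*(z-o[2])/d[2]
def tri(c1,p1,c2,p2):
    o1,d1=ray(c1,p1);o2,d2=ray(c2,p2)
    s=np.linalg.lstsq(np.c_[d1,-d2],o2-o1,rcond=None)[0]
    a=o1+s[0]*d1;b=o2+s[1]*d2;return (a+b)/2,np.linalg.norm(a-b)
def blobs(img,lo,hi,box,amin=15):
    m=cv2.inRange(cv2.cvtColor(img,cv2.COLOR_RGB2HSV),lo,hi)
    k=np.zeros_like(m);x0,y0,x1,y1=box;k[y0:y1,x0:x1]=m[y0:y1,x0:x1]
    return [x for x in cv2.findContours(k,cv2.RETR_EXTERNAL,cv2.CHAIN_APPROX_NONE)[0] if cv2.contourArea(x)>=amin]
E
python3 - <<'E'
from h import *
T,S=[pickle.load(open(n+'.pkl','rb')) for n in('top','side')]
for c,n,b in((T,'top',(180,140,370,265)),(S,'side',(170,130,330,290))):
    print(n)
    for nm,lo,hi in(('yel',(22,120,80),(35,255,255)),('white',(0,0,200),(180,40,255)),('green',(50,120,60),(85,255,255)),('black',(0,0,0),(180,255,40))):
        for k in blobs(c['image'],lo,hi,b):
            e=cv2.fitEllipse(k);M=cv2.moments(k);print(nm,'ell',np.round(e[0],1),np.round(e[1],1),'cen',round(M['m10']/M['m00'],1),round(M['m01']/M['m00'],1),'box',cv2.boundingRect(k))
cr=lambda c,x,y,w,h,f:cv2.resize(c['image'][y:y+h,x:x+w,::-1],(w*f,h*f),interpolation=cv2.INTER_CUBIC)
a=np.hstack([cr(T,180,155,32,48,12),cr(S,198,232,32,48,12)])
cv2.imwrite('pics/c1.png',a)
E
```

```text
top
yel ell [196.1 174. ] [14.4 18.7] cen 200.8 179.1 box (191, 171, 15, 13)
yel ell [195.4 172.5] [8.4 9.2] cen 195.4 172.5 box (191, 168, 10, 10)
white ell [318.3 236.3] [21.1 22.1] cen 318.3 236.3 box (307, 226, 23, 22)
white ell [284.7 216.4] [20.3 20.9] cen 280.9 219.6 box (273, 207, 23, 21)
white ell [346.3 210.1] [19.8 21.4] cen 346.6 211.6 box (336, 200, 22, 22)
white ell [291.9 179.4] [19.1 20.5] cen 289.2 183.4 box (281, 171, 22, 20)
white ell [329.4 175.8] [19.3 20.9] cen 328.6 174.5 box (319, 166, 22, 21)
green ell [321.2 253.9] [2.8 9.5] cen 321.1 253.9 box (317, 252, 9, 4)
black ell [319.  199.4] [ 7.6 22.5] cen 319.0 199.3 box (314, 189, 10, 21)
side
yel ell [214.5 258.2] [14.8 17.4] cen 214.6 258.8 box (206, 250, 17, 17)
yel ell [212.6 246. ] [6.2 9.6] cen 212.7 246.0 box (208, 243, 10, 7)
green ell [319.9 135. ] [ 5.7 13.2] cen 319.8 135.2 box (317, 130, 8, 12)
black ell [208.  163.4] [ 6.7 17.3] cen 208.5 163.3 box (203, 156, 10, 18)
black ell [269.  152.2] [10.1 17.6] cen 269.1 152.2 box (262, 147, 16, 11)
```

View pics/c1.png

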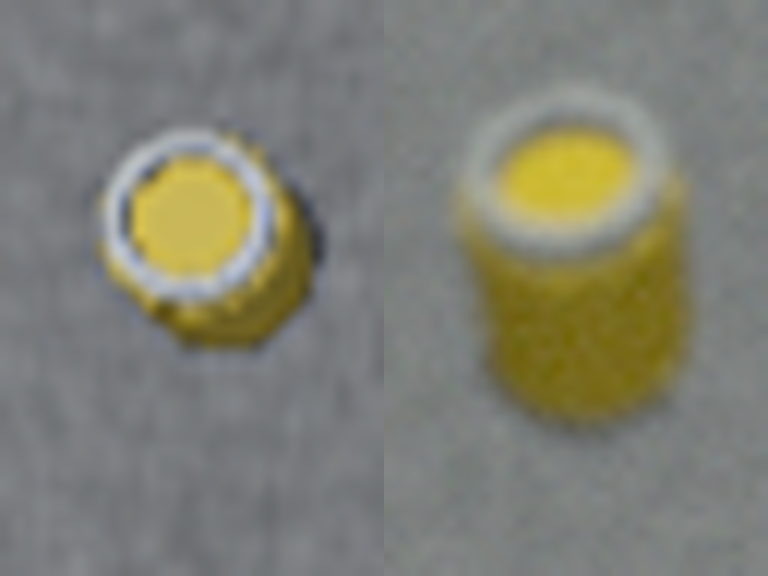

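The crop shows the yellow socket's open rim, with ring centres at about (195.3,172.5) in the top view and (212.6,245.8) in the side view. These match the blobs.

Run:
```python
from h import *
T,S=[pickle.load(open(n+'.pkl','rb')) for n in('top','side')]
for k in blobs(S['image'],(0,0,165),(180,45,255),(220,140,330,215)):
    e=cv2.fitEllipse(k);print('w',np.round(e[0],1),np.round(e[1],1),cv2.boundingRect(k))
print('yel',tri(T,(195.3,172.5),S,(212.6,245.8)),plane(T,(195.3,172.5),124),plane(S,(212.6,245.8),124))
print('pock',plane(T,(318.3,236.3),94))
ks={}
for i,p in enumerate([(318.3,236.3),(346.3,210.1),(329.4,175.8)]): ks[i]=plane(T,p,94);print(ks[i])
# axis: from three pockets (circle)
A=np.array([np.r_[2*ks[i][:2],1] for i in ks]);b=np.array([ks[i][:2]@ks[i][:2] for i in ks]);x=np.linalg.solve(A,b)
print('axis',x[:2],np.sqrt(x[2]+x[:2]@x[:2]))
print('knob',tri(T,(319,199.4),S,(269.1,152.2)))
print('pointer',plane(T,(321.1,253.9),113))
for nm,lo,hi in(('blue',(100,120,60),(125,255,255)),('red',(0,140,60),(8,255,255))):
  for c,b in((T,(265,160,310,235)),(S,(225,155,295,205))):
    for k in blobs(c['image'],lo,hi,b): print(nm,cv2.fitEllipse(k)[0],cv2.boundingRect(k))
print('steel',plane(T,(196,222.5),124))
print(R.from_euler('xyz',[-1.68356093,1.56967262,-2.06540881]).as_matrix().round(3))
```

```text
w [325. 202.] [ 3.7 42.4] (322, 182, 7, 33)
w [298.8 174.2] [10.2 19.7] (289, 169, 21, 11)
w [246.8 161.4] [ 9.1 18.4] (237, 157, 20, 11)
w [281.4 156.8] [ 8.7 13.3] (274, 152, 15, 10)
w [316.3 143. ] [ 8.2 33.8] (296, 140, 34, 10)
yel (array([572.0794177 ,  65.79271678, 121.73178761]), np.float64(1.7882668358607423)) [570.67165182  65.26717308 124.        ] [572.24411304  67.51968336 124.        ]
pock [ 425.74732431 -235.11442244   94.        ]
[ 425.74732431 -235.11442244   94.        ]
[ 490.94364838 -304.29913496   94.        ]
[ 576.00083334 -264.30925179   94.        ]
axis [ 505.65068607 -225.12864837] 80.52492101433148
knob (array([ 506.06111726, -225.37739246,  163.98843019]), np.float64(1.304282516595683))
pointer [ 383.96505805 -237.9328658   113.        ]
blue (286.30731201171875, 214.5243377685547) (282, 210, 10, 10)
blue (276.976806640625, 188.15469360351562) (270, 182, 15, 14)
blue (277.132568359375, 177.48985290527344) (274, 176, 8, 4)
red (273.3080749511719, 211.2251434326172) (286, 176, 13, 11)
red (294.0658874511719, 175.4285125732422) (290, 171, 10, 10)
red (242.9474639892578, 179.40692138671875) (237, 173, 13, 14)
steel [450.28785831  57.56288114 124.        ]
[[-0.001  0.373  0.928]
 [-0.001  0.928 -0.373]
 [-1.    -0.001 -0.   ]]
```

{"method": "apply_moves", "body": {
  "series": [
    [-1,[0,-35.05,50.6],0],
    [-1,[0,-35.05,50.6],0],
    [-1,[0,-35.05,50.6],0],
    [-1,[0,-35.05,50.6],0],
    [-1,[0,-35.05,50.6],0],
    [-1,[0,-35.05,50.6],0],
    [-1,[0,-35.05,50.6],0],
    [-1,[0,-35.05,50.6],0],
    [-1,[0,-35.05,50.6],0],
    [-1,[0,-35.05,50.6],0],
    [-1,[0,-35.05,50.6],0],
    [-1,[0,-35.05,50.6],0],
    [-1,[0,-35.05,50.6],0],
    [-1,[0,-35.05,50.6],0],
    [-1,[0,-35.05,50.6],0],
    [-1,[0,-35.05,50.6],0]
  ]
}}

```text
t: 2.1
eef_pos: [571.7, 66.5, 404.8]
tcp_rot: [0.781, 1.571, 0.4]
ft_force: [0.2, 0.1, 0.6]
opening: 0.998
```

{"method": "apply_moves", "body": {
  "series": [
    [-1,[4,0,0],0],
    [-1,[7,0,0],0],
    [-1,[10,0,0],0],
    [-1,[11.5,0,0],0],
    [-1,[12.4,0,0],0],
    [-1,[12.4,0,0],0],
    [-1,[12.4,0,0],0]
  ]
}}

```text
t: 2.98
eef_pos: [572.0, 66.2, 281.6]
tcp_rot: [0.452, 1.569, 0.07]
ft_force: [0.7, -0.5, 0.8]
opening: 0.999
```

Run:
```python
from h import *
from cell import cams,monitor
s=monitor.state();print(s['eef_pos'],s['ft_force'])
im=[]
for n,b in(('top',(150,130,80,90)),('side',(170,190,80,90))):
    x,y,w,h=b;im.append(cv2.resize(cams.read_camera(n)['image'][y:y+h,x:x+w,::-1],(400,450)))
cv2.imwrite('pics/d1.png',np.hstack(im))
```

```text
[571.98641721  66.245042   281.55932086] [ 0.70674903 -0.48954914  0.83812887]
```

View pics/d1.png

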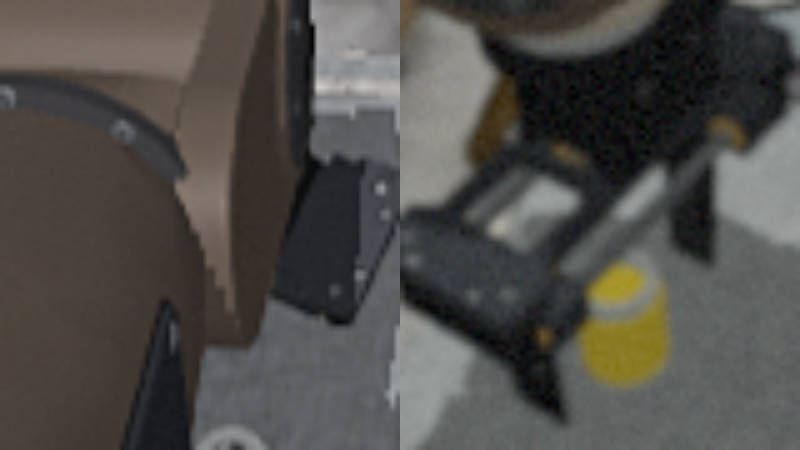

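The side view shows the yellow socket standing between the two open fingers. I'll close and lift.

{"method": "apply_moves", "body": {
  "series": [
    [1,[0,0,0],0],
    [1,[0,0,0],0],
    [1,[0,0,0],0],
    [1,[0,0,0],0],
    [1,[0,0,0],0],
    [1,[0,0,0],0],
    [1,[0,0,0],0],
    [1,[0,0,0],0],
    [1,[-3,0,0],0],
    [1,[-7,0,0],0],
    [1,[-12,0,0],0],
    [1,[-14,0,0],0],
    [1,[-14,0,0],0]
  ]
}}

```text
t: 4.7
eef_pos: [571.6, 66.3, 421.6]
tcp_rot: [0.459, 1.569, 0.078]
ft_force: [0.1, -0.1, -3.9]
opening: 0.394
```

Run:
```python
from h import *
from cell import cams,monitor
s=monitor.state();M=R.from_euler('xyz',s['tcp_rot']).as_matrix();print(s['eef_pos'],s['opening']*95,s['ft_force'],'\n',M.round(4))
T,S=[pickle.load(open(n+'.pkl','rb')) for n in('top','side')]
P,e=tri(T,(318.3,236.3),S,(298.8,174.2));print('pocket',P,e)
print('shift tool cm',M.T@(np.r_[P[:2],s['eef_pos'][2]]-s['eef_pos'])/10)
a=np.array([505.8,-225.2]);d=P[:2]-a;print('bar ang',np.degrees(np.arctan2(*d[::-1])),'jaw',np.degrees(np.arctan2(M[1,1],M[0,1])))
c=cams.read_camera('side');cv2.imwrite('pics/l1.png',cv2.resize(c['image'][150:320,140:320,::-1],(720,590)))
```

```text
[571.63844715  66.2767759  421.63290203] 37.476257747100874 [ 0.08324107 -0.06030363 -3.9369335 ] 
 [[ 2.100e-03  3.725e-01  9.280e-01]
 [ 2.000e-04  9.280e-01 -3.725e-01]
 [-1.000e+00  1.000e-03  1.900e-03]]
pocket [ 426.7365529  -234.74357868   95.93256653] 2.170904658081624
shift tool cm [ -0.0360194  -33.33332987  -2.2329242 ]
bar ang -173.11724887327478 jaw 68.1277726514222
```

View pics/l1.png

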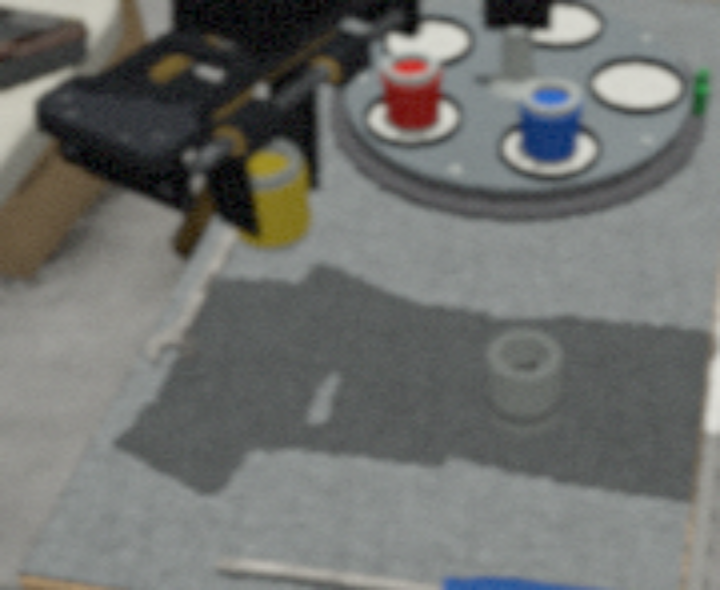

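The side view shows the yellow socket lifted upright in the jaws, with the blue, red and steel sockets undisturbed. Next is the move over the pocket.

{"method": "apply_moves", "body": {
  "series": [
    [1,[0,-33.35,-2.25],-0.5],
    [1,[0,-33.35,-2.25],-0.5],
    [1,[0,-33.35,-2.25],-0.5],
    [1,[0,-33.35,-2.25],-0.5],
    [1,[0,-33.35,-2.25],-0.5],
    [1,[0,-33.35,-2.25],-0.5],
    [1,[0,-33.35,-2.25],-0.5],
    [1,[0,-33.35,-2.25],-0.5],
    [1,[0,-33.35,-2.25],-0.5],
    [1,[0,-33.35,-2.25],-0.5],
    [1,[0,-33.35,-2.25],-0.5],
    [1,[0,-33.35,-2.25],-0.5]
  ]
}}

```text
t: 6.25
eef_pos: [426.8, -234.7, 420.7]
tcp_rot: [0.181, 1.571, 0.299]
ft_force: [-0.1, -0.4, -3.9]
opening: 0.392
```

{"method": "apply_moves", "body": {
  "series": [
    [1,[4,0,0],0],
    [1,[8,0,0],0],
    [1,[9.5,0,0],0],
    [1,[10.5,0,0],0],
    [1,[11,0,0],0],
    [1,[11.3,0,0],0],
    [1,[11.5,0,0],0],
    [1,[11.5,0,0],0],
    [1,[11.5,0,0],0]
  ]
}}

```text
t: 7.38
eef_pos: [426.7, -234.9, 305.9]
tcp_rot: [-0.549, 1.57, -0.431]
ft_force: [0.4, 0.6, -4.1]
opening: 0.394
```

Run:
```python
from h import *
from cell import cams,monitor
s=monitor.state();print(s['eef_pos'],s['ft_force'])
im=[]
for n,b in(('top',(250,150,120,120)),('side',(220,110,120,120))):
    x,y,w,h=b;im.append(cv2.resize(cams.read_camera(n)['image'][y:y+h,x:x+w,::-1],(400,400)))
cv2.imwrite('pics/p1.png',np.hstack(im))
```

```text
[ 426.70990985 -234.88888251  305.94065027] [ 0.42514693  0.6149563  -4.05484159]
```

View pics/p1.png

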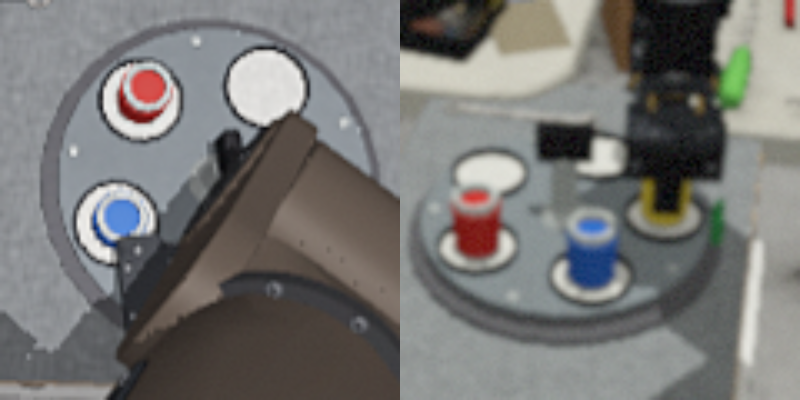

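The side view shows yellow in the pointer pocket, centred on the white floor. The force is unchanged, so it is hovering by less than 1 mm. I'll lower 1 mm, open part way and retreat.

{"method": "apply_moves", "body": {
  "series": [
    [1,[0.1,0,0],0],
    [1,[0.1,0,0],0],
    [-0.3,[0.1,0,0],0],
    [-0.3,[0.1,0,0],0],
    [-0.3,[0.1,0,0],0],
    [-0.3,[0.1,0,0],0],
    [-0.3,[0.1,0,0],0],
    [-0.3,[-2,0,0],0],
    [-0.3,[-5,0,0],0],
    [-0.3,[-9,0,0],0],
    [-0.3,[-11.5,0,0],0],
    [-0.3,[-11.5,0,0],0]
  ]
}}

```text
t: 8.98
eef_pos: [426.6, -234.8, 422.1]
tcp_rot: [-0.74, 1.567, -0.622]
ft_force: [0.2, -0.9, 0.2]
opening: 0.648
```

Run:
```python
from h import *
from cell import cams,monitor
s=monitor.state();M=R.from_euler('xyz',s['tcp_rot']).as_matrix();print(s['eef_pos'],s['opening']*95,s['ft_force'],s['joints'])
print('shift',M.T@(np.r_[505.9,-225.2,s['eef_pos'][2]]-s['eef_pos'])/10,'jaw',np.degrees(np.arctan2(M[1,1],M[0,1])))
im=[]
for n,b in(('top',(250,150,120,120)),('side',(220,110,120,120))):
    x,y,w,h=b;im.append(cv2.resize(cams.read_camera(n)['image'][y:y+h,x:x+w,::-1],(400,400)))
cv2.imwrite('pics/p2.png',np.hstack(im))
```

```text
[ 426.62297689 -234.82383495  422.13000792] 61.58642911306083 [ 0.23928508 -0.87125194  0.24173338] [-6.38919294e-01  2.74569037e-01  1.86483225e+00  6.82664332e-05
  9.98809798e-01 -2.32799965e+00]
shift [0.01989495 0.02044051 7.98585201] jaw 96.77490057192202
```

View pics/p2.png

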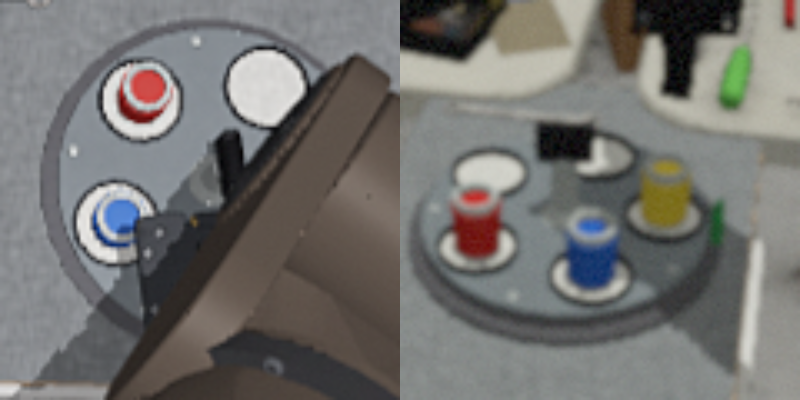

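Yellow now stands upright in the pocket at the pointer, released. Next is the knob.

{"method": "apply_moves", "body": {
  "series": [
    [-0.3,[0,0,4],0],
    [-0.3,[0,0,7.95],0],
    [-0.3,[0,0,7.95],0],
    [-0.3,[0,0,7.95],0],
    [-0.3,[3,0,7.95],0],
    [-0.3,[5,0,7.95],0],
    [-0.3,[7,0,7.95],0],
    [-0.3,[8.1,0,7.95],0],
    [-0.3,[8.1,0,7.95],0],
    [1,[8.1,0,7.95],0],
    [1,[8.1,0,7.95],0],
    [1,[8.1,0,7.95],0],
    [1,[8.1,0,7.95],0],
    [1,[8.1,0,7.95],0],
    [1,[8.1,0,7.95],0],
    [1,[8.1,0,7.95],0],
    [1,[8.1,0,7.95],0]
  ]
}}

```text
t: 11.2
eef_pos: [505.6, -225.4, 339.7]
tcp_rot: [1.333, 1.571, 1.451]
ft_force: [-0.2, 2.9, 1.5]
opening: 0.177
```

{"method": "apply_moves", "body": {
  "series": [
    [1,[0,0,0],0],
    [1,[0,0,0],0],
    [1,[0,0,0],0.05],
    [1,[0,0,0],0.1],
    [1,[0,0,0],0.15]
  ]
}}

```text
t: 11.82
eef_pos: [505.6, -225.4, 339.7]
tcp_rot: [1.657, 1.57, 1.624]
ft_force: [1.1, 3.9, 2.2]
opening: 0.175
```

Run:
```python
from h import *
from cell import cams,monitor
s=monitor.state();M=R.from_euler('xyz',s['tcp_rot']).as_matrix();print(s['eef_pos'],s['opening']*95,s['ft_force'],s['moment'],'jaw',np.degrees(np.arctan2(M[1,1],M[0,1])))
im=[]
for n,b in(('top',(250,150,120,120)),('side',(220,110,120,120))):
    x,y,w,h=b;im.append(cv2.resize(cams.read_camera(n)['image'][y:y+h,x:x+w,::-1],(400,400)))
cv2.imwrite('pics/k1.png',np.hstack(im))
```

```text
[ 505.62780373 -225.38500554  339.73235136] 16.577726952840553 [1.14799411 3.88143391 2.17010554] [ 0.66440936 -0.0274343   0.08026607] jaw 88.09195068812666
```

View pics/k1.png

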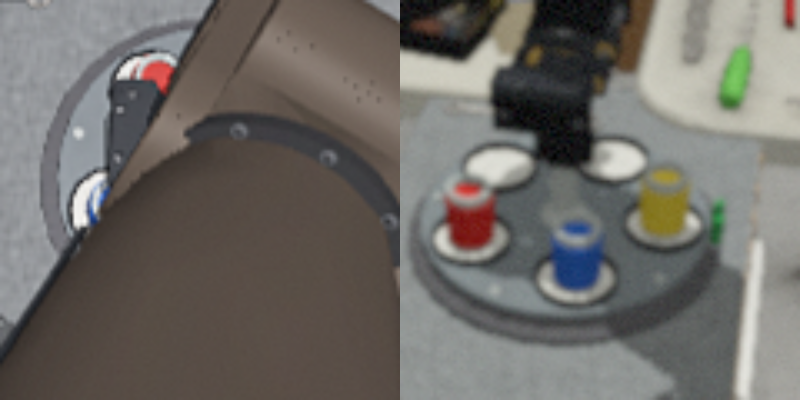

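The blue and red sockets shifted clockwise with the jaws, so the grip drives the tray. I'll continue to 72°.

{"method": "apply_moves", "body": {
  "series": [
    [1,[0,0,0],0.08],
    [1,[0,0,0],0.17],
    [1,[0,0,0],0.26],
    [1,[0,0,0],0.35],
    [1,[0,0,0],0.44],
    [1,[0,0,0],0.53],
    [1,[0,0,0],0.62],
    [1,[0,0,0],0.71],
    [1,[0,0,0],0.8],
    [1,[0,0,0],0.89],
    [1,[0,0,0],0.98],
    [1,[0,0,0],1.06],
    [1,[0,0,0],1.1],
    [1,[0,0,0],1.11],
    [1,[0,0,0],1.11],
    [1,[0,0,0],1.11]
  ]
}}

```text
t: 13.92
eef_pos: [505.9, -225.0, 339.7]
tcp_rot: [2.116, 1.57, 0.975]
ft_force: [2.7, 7.0, 1.5]
opening: 0.173
```

Run:
```python
from h import *
from cell import cams,monitor
s=monitor.state();M=R.from_euler('xyz',s['tcp_rot']).as_matrix();print(s['eef_pos'],s['opening']*95,s['ft_force'],s['moment'],'jaw',np.degrees(np.arctan2(M[1,1],M[0,1])))
im=[]
for n,b in(('top',(250,150,120,120)),('side',(220,110,120,120))):
    x,y,w,h=b;im.append(cv2.resize(cams.read_camera(n)['image'][y:y+h,x:x+w,::-1],(400,400)))
cv2.imwrite('pics/k2.png',np.hstack(im))
```

```text
[ 505.85936933 -225.04363712  339.7262662 ] 16.454155530520726 [2.68959777 6.99914731 1.4807448 ] [ 1.3334259  -0.53867907  0.02440304] jaw 24.64960634592055
```

View pics/k2.png

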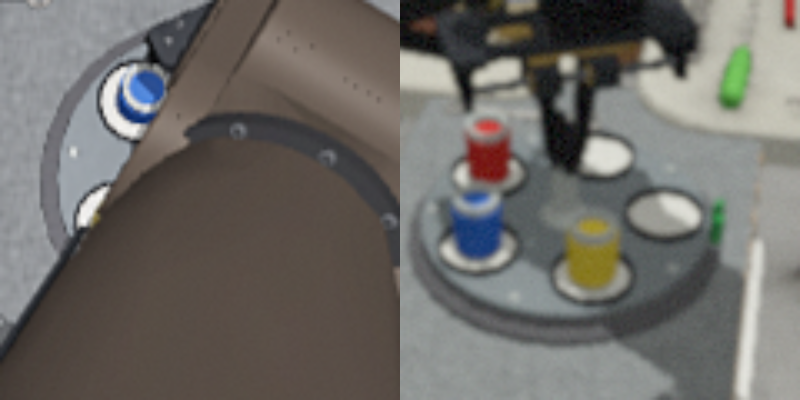

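The tray is one click round: yellow is where blue was and an empty pocket is at the pointer. I'll release and rise.

{"method": "apply_moves", "body": {
  "series": [
    [-0.3,[0,0,0],0],
    [-0.3,[0,0,0],0],
    [-0.3,[0,0,0],0],
    [-0.3,[0,0,0],0],
    [-0.3,[0,0,0],0],
    [-0.3,[-2,0,0],0],
    [-0.3,[-5,0,0],0],
    [-0.3,[-9,0,0],0],
    [-0.3,[-12,0,0],0],
    [-0.3,[-12,5,-5],0],
    [-0.3,[-12,10,-10],0],
    [-0.3,[-12,14,-16],0],
    [-0.3,[-12,14,-16],0],
    [-0.3,[-12,14,-16],0],
    [-0.3,[-12,14,-16],0]
  ]
}}

```text
t: 15.9
eef_pos: [566.3, -22.3, 459.7]
tcp_rot: [-1.144, 1.571, -2.285]
ft_force: [0.1, -0.1, -0.1]
opening: 0.653
```

Run:
```python
from h import *
from cell import cams,monitor
s=monitor.state();print(s['t'],s['eef_pos'],s['opening']*95,s['ft_force'],s['qvel'])
im=[]
for n,b in(('top',(170,140,230,140)),('side',(180,110,160,180))):
    x,y,w,h=b;im.append(cv2.resize(cams.read_camera(n)['image'][y:y+h,x:x+w,::-1],(400,int(400*h/w))))
H=max(i.shape[0] for i in im)
im=[cv2.copyMakeBorder(i,0,H-i.shape[0],0,0,0) for i in im]
cv2.imwrite('pics/f1.png',np.hstack(im))
```

```text
15.9 [566.28923701 -22.33376659 459.67744634] 62.05678225515879 [ 0.08035058 -0.1357203  -0.13778211] [-1.55734033e-02 -3.15794213e-04  1.82829294e-03  3.68633216e-04
  5.88990636e-05  2.30057916e-03]
```

View pics/f1.png

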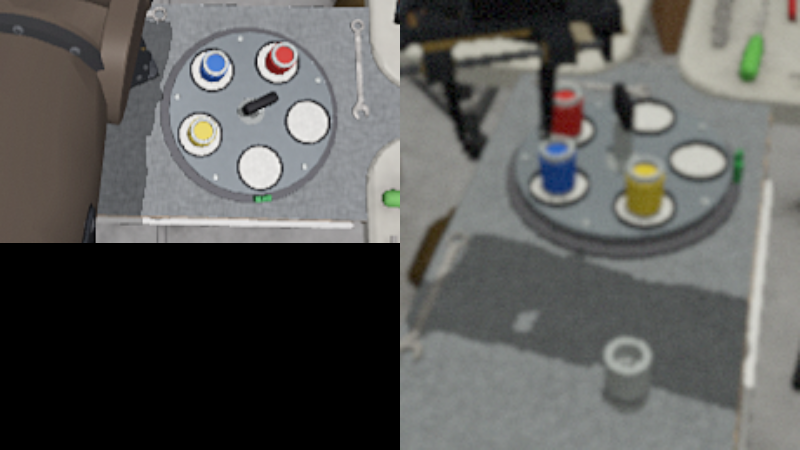

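The views show yellow, blue and red upright in their pockets, an empty pocket at the pointer, the steel socket in place and the gripper clear.

```bash
python3 -c "
from cell import job;print(job.job_done())"
```

```text
the job is handed in; nothing more can be done
None
```

The yellow socket is standing in the pocket that was at the green pointer. I turned the carousel one click (72°) clockwise by its knob, let go, and handed the job in at about 16 s. The hand-in gave no verdict.

- **Final look:** yellow, blue and red stand upright in their pockets. The next empty pocket is at the pointer, and the steel socket looks untouched. I checked these by eye in the last images and did not measure them again.
- **Arm:** the gripper was clear of everything, with wrist force near zero.
- **Readings that differed slightly:**
  - The two camera views disagreed by about 2 mm on the yellow socket and the pocket.
  - The gripper read about 16.5 mm on the 14 mm knob, but the tray turned with it without visible slip.

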